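# Put the drilled gauge block away and snap the slide lid shut

### The arm

A 7-joint arm with a two-finger parallel gripper is mounted at the origin on the work surface; the furniture and walls round the work are solid. World frame = base frame: x ahead of the robot, y to its left, z up, the work surface at z = 0. Lengths are in m, angles in rad, forces in N, time in s.
With the tool pointing down it reaches from about 0.425 to 0.925 m from the base axis. Payload 6.8 kg.
Tool frame: the origin (TCP) lies midway between the tips of the shut fingers; the grasp point (between the pads) lies 19 mm behind it; z points along the fingers, y is the line along which they close (so a half turn about z gives the same grasp; the last joint's range is limited). The gripper opens to 85 mm and grips with 20 to 120 N. Pads are 22 mm wide; open, the fingers measure 114 mm over their backs; the gripper's body (76 mm by 85 mm) begins 54 mm behind the grasp point. The pads swing forward as they close: fully open they stand 13 mm farther back than shut.
Start: joints at [-1.403, 0.477, 0.022, 1.555, -0.011, 1.109, -0.083], TCP at [0.184, 0.65, 0.231] pointing down, gripper open.
Joint ranges: [-2.96, 2.96], [-0.34, 2.1], [-1.41, 1.46], [0.24, 2.44], [-1.37, 4.51], [0.17, 1.92], [-2.96, 2.96]. Speed limits (rad/s): [2.39, 2.39, 3.14, 3.14, 3.14, 3.14, 3.14].

### API

Orientations are given as a rotation vector (axis times angle).
In Python, from bench import get_obs, grab_frame, camera_params, r gives the robot as it stands.
- The arm moves only by the shell command python3 -m jog 'ROWS' [FORCE]. ROWS is JSON, a list of rows, each an object of numbers: "rx", "ry", "rz": the turn, a rotation vector about the world's x, y, z scaled (see below); "x", "y", "z": the shift along the world's x, y, z scaled (see below); "jaw": the opening, from -1 (shut) to 1 (fully open). In form: [{"rx": .., "ry": .., "rz": .., "x": .., "y": .., "z": .., "jaw": ..}, ...]. A call has 1 to 8 rows; each row shifts and turns the commanded pose from where the row before left it; what a row does not reach is not made up. The controller multiplies each number of a shift by 60 mm and each number of a turn by 10 degrees. A row lasts 1/8 s, in which the tool goes at most 62.5 mm and 10.7 degrees, less where a joint would pass 70% of its speed; a pose out of reach is approached as far as the arm can. A call with a number of a shift or a turn outside -1 to 1 is refused whole. A call with a gripper value outside its range is refused whole. The fingers move at their own pace and stop on an object; FORCE is the grip in N (left out, the last holds). Time passes only in rows, so rows that do not move let the fingers close. It gives the time, the measured TCP pose, the force, the opening and the grip force at its end, in the units of the state.
- get_obs(): the state, without advancing time (a new reading comes with each control period).
- grab_frame(name): name is "scene" or "top"; returns the picture (420x560x3 uint8, red, green, blue); there is no depth.
- camera_params(name): a dict with "fx", "fy", "cx", "cy" (pixels), "k1" (the pictures are not rectified: a ray, as slopes to the right and down, at radius r is drawn at 1 + k1 r^2 times it, then the intrinsics apply), "R" (3x3) and "t" (3): a world point X has camera coordinates R X + t. Camera axes: x right, y down, z forward; pixel columns grow to the right and rows downward; lengths in m; the calibration is good to about 2 mm. A picture is of the moment at which its call begins. camera_params takes no time and is no camera call.
- r.hand_in(): hands the job in; it is judged then, once.
The state is a dict: "clock": time; "joints": joint angles; "qvel": joint speeds; "tau": joint torques, N m; "tcp_pos": TCP position; "orientation": TCP orientation; "contact_force": force on the tool from outside, world axes, zero at the start; "moment": the same for the moment, N m; "grip_width": finger opening in m; "gripper_force": force on a finger pad.
Only numpy, scipy, OpenCV 4.12 (cv2) and the standard library are available. Lean on these libraries where they do the work, as an engineer would, in place of code of your own. Each camera call takes 0.05 s, during which the arm holds its last target. There are 200 camera calls.

### The job

Put the small drilled metal block into the open end of the wooden box, lying flat, and let go of it. Then slide the box's lid shut: push it along its grooves, over the catch ridge and fully home; the box may slide until it bears on the dark batten screwed to the bench. The ridge takes a firm push, but do not ram or wedge the lid, and leave the round tin and the matchbox where they are.

Things in the scene. Friction and masses are not known exactly. Their poses are not given: they have to be found in the camera images.
- box: Pale wooden slide-lid box, loose on the bench, about 0.7 kg, 170 x 92 x 42 mm (x, y, z). Origin: centre of its underside; z up; x is the way the lid closes. Inner floor 6 mm up, inside 70 mm wide. A dark batten screwed to the bench stands 5 to 28 mm beyond its far end; a push over 3 to 7 N slides the box up to it. A push over 25 N would damage lid and box.
- box_far_wall (a point): Inner face of the box's full-height far end wall at lid height (box frame x = +75 mm, z = 32.5 mm); the lid's front edge meets it when home. The side walls hold the lid in grooves (floor 30 mm, roof 36.5 mm up; 1.5 mm play up and sideways); their top lips are 42 mm up and 70 mm apart.
- box_ridge (a point): Crest of the sprung brass ridge on the low wall at the box's entry end (box frame x = -79 mm, z = 29.5 mm). In the last 16 mm of travel a rib under the lid's tail must be forced over it. It takes about 8 to 13 N, more than the box's own friction, so the box first slides to the batten; the lid then clicks over and runs on easily to the far wall.
- lid: The box's flat lid, browner wood, loose, part-way in its grooves, drawn out 52 to 68 mm towards the entry end so that the box is open at its far end. Panel 160 x 79 x 5 mm, 80 g, waxed (slides with under 1 N). Origin: middle of the underside; x the closing way, z up. Home: origin at x = -5 mm, z = 30 mm in the box's frame.
- lid_pull (a point): Middle of the top of the lid's pull bar, which stands across the lid near its tail (lid frame x = -65.6 mm, z = 21 mm): bar 12 mm thick along x, 46 mm long along y, 16 mm tall above the panel's upper face.
- lid_front (a point): Middle of the lid's front edge (lid frame x = +80 mm), the edge that goes to the far end wall.
- gauge_block: Drilled aluminium gauge block, 16 x 30 x 18 mm, about 30 g, lying on the bench left of the box. Origin: centre of its underside; z up, y along its 30 mm length. Grasp across its 16 mm (x).
- frit_tin: Round grey tin, 50 mm across, 24 mm tall; a bystander, loose, behind the batten. Origin: centre of underside.
- matches: Matchbox, 64 x 118 x 24 mm, a bystander, loose, beyond the batten. Origin: centre of underside.

How it is judged:
By the outcome, as a careful person would: the job done as asked, in the order asked, and still so for the second after the job is handed in, with the robot touching nothing.
It also fails if it takes over 54 s, if anything falls off the work surface, if the arm or the gripper's body presses on something with over 40 N, if the wrist force passes 120 N, or if a joint passes its speed limit or range.

## Working session

There is one attempt and no reset: what is moved stays moved. The work goes in short steps, Python scripts to look and compute and a shell command to move; the robot and the scene stay as the last step left them, time stands still between calls to the robot, and variables do not carry over. Pictures are saved under pics/ and viewed, at most 12 in all, crops included, and the job is handed in when it is done.

```bash
mkdir -p pics; python3 - <<'E'
from bench import get_obs, grab_frame, camera_params, r
import cv2
for n in("scene","top"):
    cv2.imwrite(f"pics/{n}0.png",cv2.resize(grab_frame(n)[:,:,::-1],(800,600),interpolation=cv2.INTER_CUBIC))
    print(camera_params(n))
o=get_obs();print(o['clock'],o['tcp_pos'],o['orientation'],o['grip_width'])
E
```

```text
{'fx': 401.76690547028477, 'fy': 401.76690547028477, 'cx': 272.1952366621034, 'cy': 209.0251014606174, 'k1': -0.10848481986727812, 'R': array([[-0.73270902, -0.6802311 ,  0.02057042],
       [-0.42301376,  0.4315539 , -0.79675629],
       [ 0.53310116, -0.5924921 , -0.60395055]]), 't': array([0.37580903, 0.24727731, 0.65575868])}
{'fx': 435.7672144107194, 'fy': 435.7672144107194, 'cx': 278.08328009416266, 'cy': 212.9190768987479, 'k1': -0.03440590994833066, 'R': array([[ 9.23109778e-03, -9.99957245e-01, -5.42968763e-04],
       [-9.96210687e-01, -9.14954799e-03, -8.64901838e-02],
       [ 8.64815180e-02,  1.33931063e-03, -9.96252555e-01]]), 't': array([-0.00882229,  0.48295326,  0.93627385])}
0.1 [0.18369229 0.64897811 0.23043139] [-4.31832752e-01 -3.11166200e+00  2.59647530e-03] 0.08538740335201607
```

View pics/scene0.png

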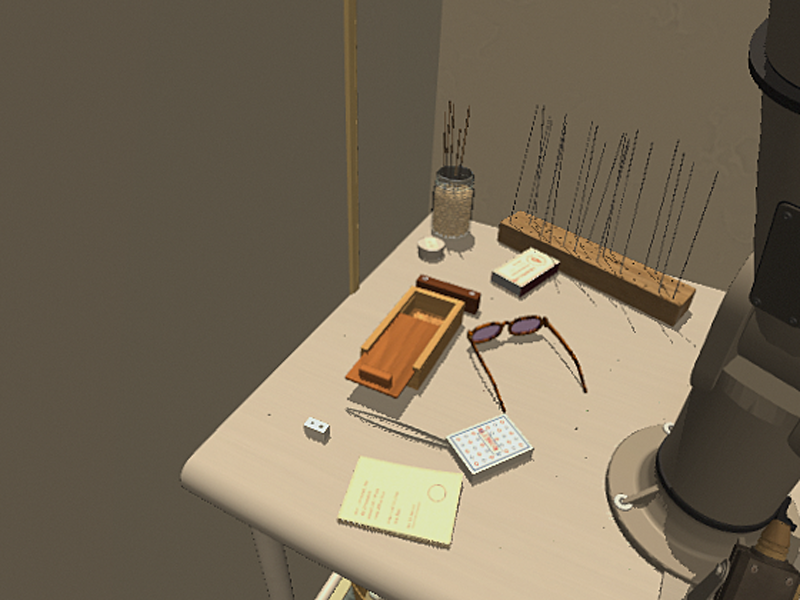

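View pics/top0.png

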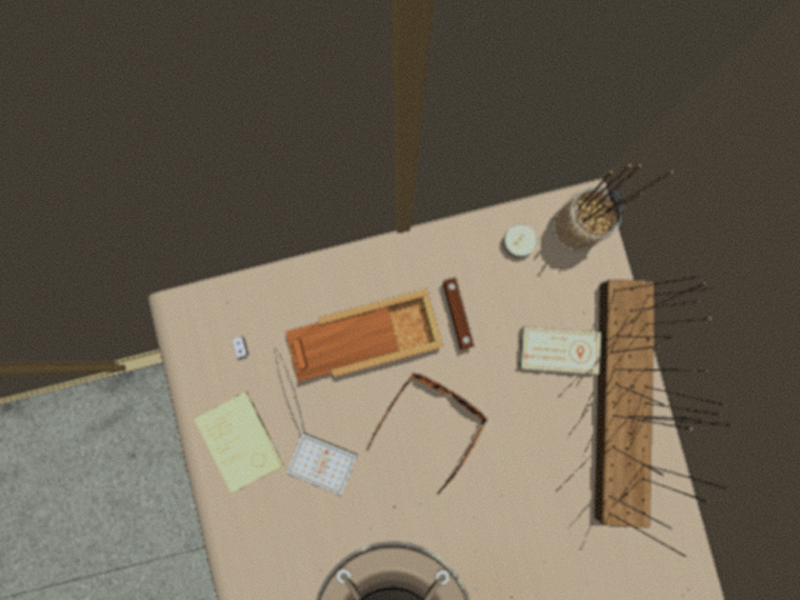

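The top view (800x600) shows the box at about (365,335) with its closing direction to the right. The block is at (240,348), the batten at (457,314), the tin at (520,241) and the matchbox at (560,350). I'll enlarge the work area next.

```bash
cat > h.py <<'E'
import numpy as np, cv2
from bench import get_obs, grab_frame, camera_params, r
def ray(n,u,v):
    c=camera_params(n); a=np.array([(u-c['cx'])/c['fx'],(v-c['cy'])/c['fy']]); s=a.copy()
    for _ in range(20): s=a/(1+c['k1']*(s@s))
    R=np.array(c['R']); t=np.array(c['t'])
    return -R.T@t, R.T@np.array([s[0],s[1],1])
def at(n,u,v,z):
    p,d=ray(n,u,v); return p+d*(z-p[2])/d[2]
def px(n,X):
    c=camera_params(n); q=np.array(c['R'])@np.array(X)+c['t']; s=q[:2]/q[2]; s=s*(1+c['k1']*(s@s))
    return np.array([c['fx']*s[0]+c['cx'],c['fy']*s[1]+c['cy']])
def crop(n,u0,v0,w,h,k,out):
    f=grab_frame(n)[v0:v0+h,u0:u0+w,::-1]
    cv2.imwrite(out,cv2.resize(f,None,fx=k,fy=k,interpolation=cv2.INTER_CUBIC))
E
python3 - <<'E'
from h import *
crop("top",155,190,185,85,4.3,"pics/t1.png")
crop("scene",200,185,140,130,4.5,"pics/s1.png")
E
```

```text
(no output)
```

View pics/t1.png

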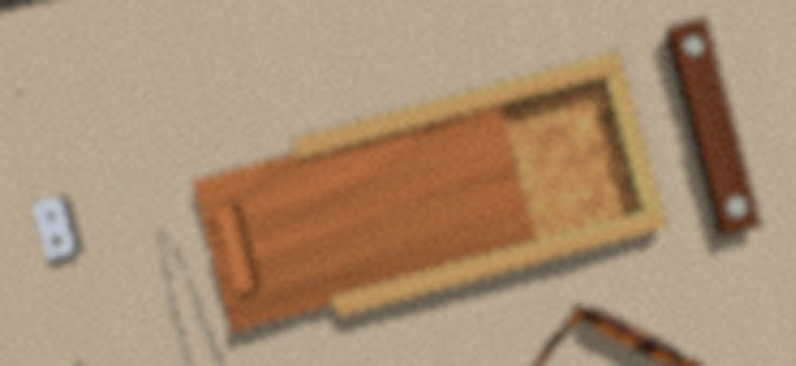

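View pics/s1.png

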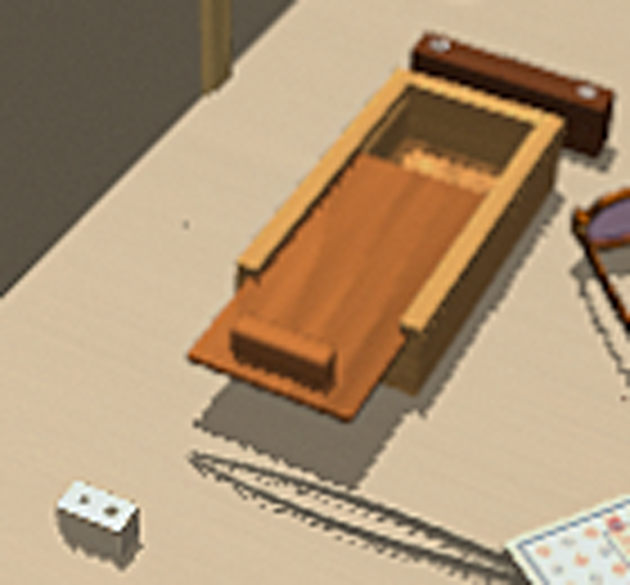

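The top crop shows the box's top corners at about (615,55), (660,218), (295,138) and (340,318). The lid's front edge runs from (503,107) to (535,240), and the pull bar's top is near (238,248). The block's holes are at (50,215) and (57,240). In the scene crop the holes are at (84,499) and (110,511).

```bash
python3 - <<'E'
from h import *
T=lambda u,v,z: at("top",155+(u+.5)/4.3-.5,190+(v+.5)/4.3-.5,z)
S=lambda u,v,z: at("scene",200+(u+.5)/4.5-.5,185+(v+.5)/4.5-.5,z)
np.set_printoptions(precision=4,suppress=True)
def pr(l,*p):
    p=np.array(p);print(l,*p[:,:2])
pr("box FL FR EL ER top",T(615,55,.042),T(660,218,.042),T(295,138,.042),T(340,318,.042))
pr(" scene FL FR EL ER",S(402,69,.042),S(563,120,.042),S(239,263,.042),S(414,332,.042))
a,b=T(50,215,.018),T(57,240,.018);pr("block holes top",a,b,(a+b)/2)
a,b=S(84,499,.018),S(110,511,.018);pr("block holes scn",a,b,(a+b)/2)
pr("block corners",T(35,203,.018),T(62,196,.018),T(76,253,.018),T(48,264,.018))
pr("lid front L R",T(503,107,.035),T(535,240,.035)); pr(" scn",S(366,155,.035),S(490,195,.035))
pr("lid tail L R",T(195,183,.035),T(232,332,.035)); pr(" scn",S(190,357,.035),S(348,418,.035))
pr("bar top scn corners",S(234,320,.051),S(335,356,.051))
pr("bar top",T(227,205,.051),T(247,292,.051))
pr("batten",T(668,35,.03),T(707,22,.03),T(757,222,.03),T(718,232,.03))
E
```

```text
box FL FR EL ER top [ 0.5043 -0.0463] [ 0.423  -0.0691] [0.4612 0.1131] [0.3721 0.0891]
 scene FL FR EL ER [ 0.5059 -0.0482] [ 0.4203 -0.0718] [0.4608 0.115 ] [0.3757 0.0939]
block holes top [0.4221 0.2408] [0.4094 0.2368] [0.4158 0.2388]
block holes scn [0.4237 0.2412] [0.4115 0.2381] [0.4176 0.2396]
block corners [0.4282 0.2487] [0.4319 0.2349] [0.4029 0.2269] [0.3972 0.2411]
lid front L R [0.4782 0.0096] [ 0.4116 -0.0071]
 scn [0.4776 0.0108] [ 0.4149 -0.0077]
lid tail L R [0.4385 0.1638] [0.3644 0.1436]
 scn [0.439  0.1665] [0.3666 0.1457]
bar top scn corners [0.4297 0.149 ] [0.3843 0.1349]
bar top [0.4272 0.1449] [0.3846 0.1341]
batten [ 0.5161 -0.0737] [ 0.5229 -0.0935] [ 0.4217 -0.1188] [ 0.4165 -0.0991]
```

```bash
python3 -m jog '[{"x":0.3,"y":-0.5,"z":0,"rz":0.3,"jaw":0},{"x":0.5,"y":-0.9,"z":-0.2,"rz":0.4,"jaw":0},{"x":0.55,"y":-0.95,"z":-0.3,"rz":0.4,"jaw":0},{"x":0.55,"y":-0.95,"z":-0.3,"rz":0.45,"jaw":0},{"x":0.55,"y":-0.95,"z":-0.3,"rz":0.45,"jaw":0},{"x":0.55,"y":-0.95,"z":-0.3,"rz":0.45,"jaw":0},{"x":0.5,"y":-0.9,"z":-0.4,"rz":0.4,"jaw":0},{"x":0.38,"y":-0.75,"z":-0.4,"rz":0.3,"jaw":0}]' 40; python3 -m jog '[{"jaw":0},{"jaw":0}]'
```

```text
validation failed for argument at $[0]...
validation failed for argument at $[0]...
```

```bash
python3 -m jog '[{"rx":0,"ry":0,"rz":0.3,"x":0.3,"y":-0.5,"z":0,"jaw":0}]' 40; python3 -m jog '[{"rx":0,"ry":0,"rz":0.3,"x":0.3,"y":-0.5,"z":0,"jaw":0}]'; python3 -m jog --help | head -30
```

```text
clock: 0.32
tcp_pos: [0.1993, 0.6208, 0.2306]
orientation: [-0.341, -3.122, -0.001]
contact_force: [0.3, -0.6, -0.8]
grip_width: 0.0701
gripper_force: 0.0
clock: 0.45
tcp_pos: [0.2199, 0.5888, 0.2309]
orientation: [-0.264, -3.13, 0.001]
contact_force: [0.8, 0.6, 0.1]
grip_width: 0.0518
gripper_force: 0.0invalid input: not JSON, or not a number
```

```bash
python3 -m jog '[{"rx":0,"ry":0,"rz":0.4,"x":0.5,"y":-0.8,"z":-0.2,"jaw":0},{"rx":0,"ry":0,"rz":0.4,"x":0.5,"y":-0.9,"z":-0.3,"jaw":0},{"rx":0,"ry":0,"rz":0.4,"x":0.5,"y":-0.9,"z":-0.3,"jaw":0},{"rx":0,"ry":0,"rz":0.4,"x":0.5,"y":-0.9,"z":-0.3,"jaw":0},{"rx":0,"ry":0,"rz":0.4,"x":0.5,"y":-0.9,"z":-0.4,"jaw":0},{"rx":0,"ry":0,"rz":0.4,"x":0.5,"y":-0.9,"z":-0.4,"jaw":0},{"rx":0,"ry":0,"rz":0.14,"x":0.28,"y":-0.53,"z":-0.27,"jaw":0},{"rx":0,"ry":0,"rz":0,"x":0,"y":0,"z":0,"jaw":0}]'; python3 - <<'E'
from h import *
crop("scene",180,120,200,150,4,"pics/s2.png")
E
```

```text
clock: 1.45
tcp_pos: [0.4112, 0.2467, 0.1042]
orientation: [0.417, -3.112, 0.004]
contact_force: [0.1, 1.8, -0.8]
grip_width: 0.043
gripper_force: 0.0
```

View pics/s2.png

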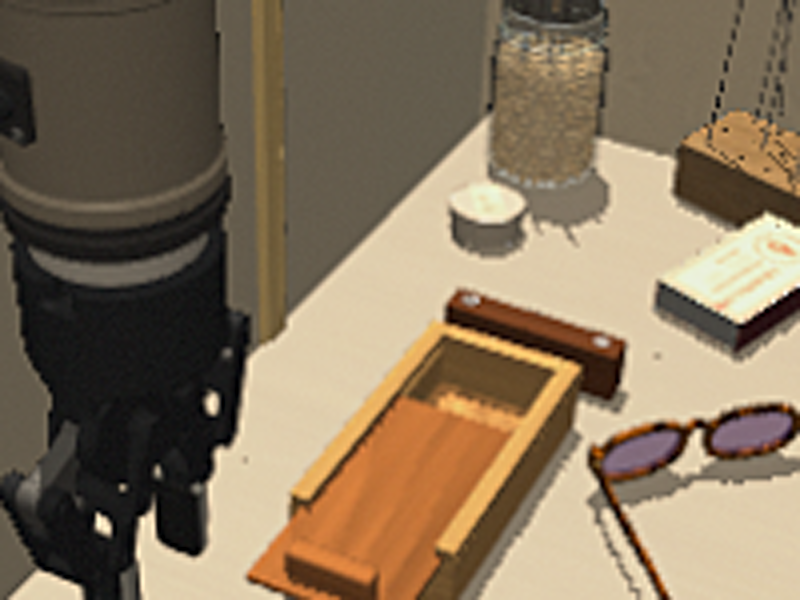

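The view shows the gripper beside the box's entry end with nothing disturbed. The crop cuts off the block. I'll descend.

```bash
python3 -m jog '[{"rx":0,"ry":0,"rz":0.05,"x":0.05,"y":-0.05,"z":-0.3,"jaw":0},{"rx":0,"ry":0,"rz":0,"x":0,"y":0,"z":-0.5,"jaw":0},{"rx":0,"ry":0,"rz":0,"x":0,"y":0,"z":-0.2,"jaw":0},{"rx":0,"ry":0,"rz":0,"x":0,"y":0,"z":0,"jaw":0}]'; python3 - <<'E'
from h import *
crop("scene",190,230,120,100,5,"pics/s3.png")
E
```

```text
clock: 2.0
tcp_pos: [0.413, 0.2483, 0.0452]
orientation: [0.442, -3.109, 0.0]
contact_force: [-0.2, -0.7, -0.1]
grip_width: 0.0427
gripper_force: 0.0
```

View pics/s3.png

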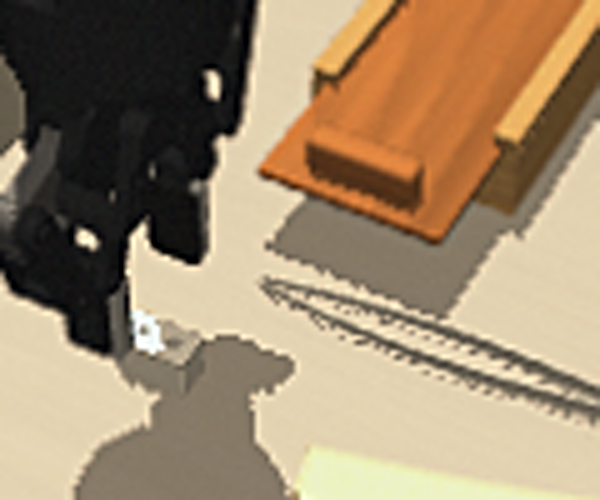

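The block sits between and below the two fingers, and it needs the small computed correction. I'll go down and close on it.

```bash
python3 -m jog '[{"rx":0,"ry":0,"rz":0,"x":0.06,"y":-0.15,"z":-0.1,"jaw":0},{"rx":0,"ry":0,"rz":0,"x":0,"y":0,"z":-0.3,"jaw":0},{"rx":0,"ry":0,"rz":0,"x":0,"y":0,"z":-0.3,"jaw":0},{"rx":0,"ry":0,"rz":0,"x":0,"y":0,"z":0,"jaw":0}]';python3 -m jog '[{"rx":0,"ry":0,"rz":0,"x":0,"y":0,"z":0,"jaw":-0.7},{"rx":0,"ry":0,"rz":0,"x":0,"y":0,"z":0,"jaw":-0.9},{"rx":0,"ry":0,"rz":0,"x":0,"y":0,"z":0,"jaw":-0.9},{"rx":0,"ry":0,"rz":0,"x":0,"y":0,"z":0,"jaw":-0.9}]' 40
```

```text
clock: 2.55
tcp_pos: [0.417, 0.2375, 0.0029]
orientation: [0.439, -3.109, 0.001]
contact_force: [-0.4, -0.2, -0.7]
grip_width: 0.0427
gripper_force: 0.0
clock: 3.05
tcp_pos: [0.4179, 0.2387, 0.0043]
orientation: [-0.439, 3.109, 0.001]
contact_force: [-0.2, -0.8, 6.5]
grip_width: 0.0145
gripper_force: 40.1
```

```bash
python3 -m jog '[{"rx":0,"ry":0,"rz":0,"x":0,"y":0,"z":0.4,"jaw":-0.9},{"rx":0,"ry":0,"rz":0,"x":0,"y":0,"z":0.7,"jaw":-0.9},{"rx":0,"ry":0,"rz":-0.6,"x":0,"y":-0.2,"z":0.5,"jaw":-0.9},{"rx":0,"ry":0,"rz":-0.9,"x":0.1,"y":-0.4,"z":0,"jaw":-0.9},{"rx":0,"ry":0,"rz":-0.9,"x":0.1,"y":-0.5,"z":0,"jaw":-0.9},{"rx":0,"ry":0,"rz":-0.9,"x":0.1,"y":-0.5,"z":0,"jaw":-0.9},{"rx":0,"ry":0,"rz":-0.9,"x":0.1,"y":-0.5,"z":0,"jaw":-0.9},{"rx":0,"ry":0,"rz":-0.9,"x":0.1,"y":-0.5,"z":0,"jaw":-0.9}]';python3 -m jog '[{"rx":0,"ry":0,"rz":-0.9,"x":0.1,"y":-0.5,"z":0,"jaw":-0.9},{"rx":0,"ry":0,"rz":-0.9,"x":0,"y":-0.5,"z":0,"jaw":-0.9},{"rx":0,"ry":0,"rz":-0.9,"x":0,"y":-0.5,"z":0,"jaw":-0.9},{"rx":0,"ry":0,"rz":-0.9,"x":0,"y":-0.28,"z":0,"jaw":-0.9},{"rx":0,"ry":0,"rz":-0.3,"x":0,"y":0,"z":0,"jaw":-0.9},{"rx":0,"ry":0,"rz":0,"x":0,"y":0,"z":0,"jaw":-0.9}]'; python3 - <<'E'
from h import *
crop("scene",220,150,140,120,5,"pics/s4.png")
E
```

```text
clock: 4.05
tcp_pos: [0.4474, 0.0816, 0.0998]
orientation: [0.949, 2.994, 0.001]
contact_force: [0.3, -0.0, -0.8]
grip_width: 0.0144
gripper_force: 39.2
clock: 4.8
tcp_pos: [0.4533, -0.0243, 0.0996]
orientation: [1.888, 2.511, 0.001]
contact_force: [-0.1, 0.8, 0.2]
grip_width: 0.0148
gripper_force: 39.2
```

View pics/s4.png

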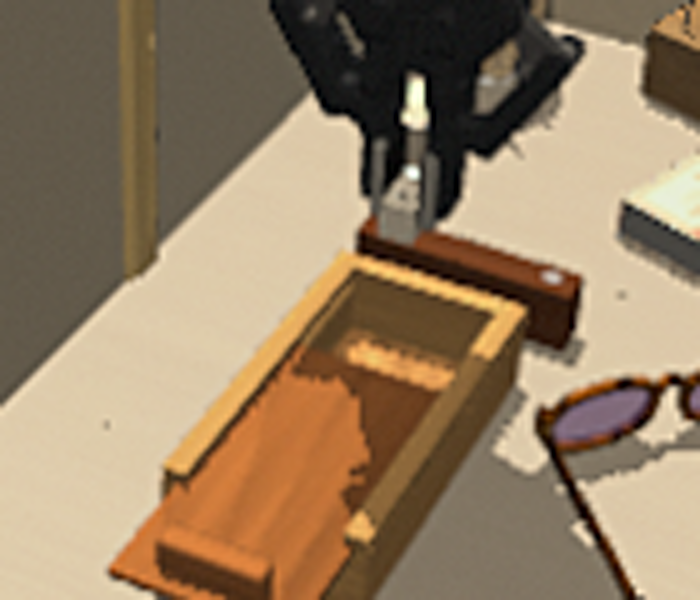

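The block is gripped square and hangs above the far opening. I'll lower it in steps.

```bash
python3 -m jog '[{"rx":0,"ry":0,"rz":0,"x":0,"y":0,"z":-0.3,"jaw":-0.9},{"rx":0,"ry":0,"rz":0,"x":0,"y":0,"z":-0.5,"jaw":-0.9},{"rx":0,"ry":0,"rz":0,"x":0,"y":0,"z":-0.3,"jaw":-0.9},{"rx":0,"ry":0,"rz":0,"x":0,"y":0,"z":0,"jaw":-0.9}]'
python3 -m jog '[{"rx":0,"ry":0,"rz":0,"x":0,"y":0,"z":-0.2,"jaw":-0.9},{"rx":0,"ry":0,"rz":0,"x":0,"y":0,"z":-0.15,"jaw":-0.9},{"rx":0,"ry":0,"rz":0,"x":0,"y":0,"z":0,"jaw":-0.9}]'
```

```text
clock: 5.35
tcp_pos: [0.4523, -0.0241, 0.0326]
orientation: [-1.886, -2.51, 0.002]
contact_force: [-0.2, -0.3, -0.3]
grip_width: 0.0146
gripper_force: 39.3
clock: 5.72
tcp_pos: [0.4529, -0.0243, 0.012]
orientation: [-1.888, -2.51, 0.001]
contact_force: [-0.5, 0.1, -0.2]
grip_width: 0.0147
gripper_force: 39.3
```

```bash
python3 -m jog '[{"rx":0,"ry":0,"rz":0,"x":0,"y":0,"z":-0.02,"jaw":-0.9},{"rx":0,"ry":0,"rz":0,"x":0,"y":0,"z":0,"jaw":-0.9},{"rx":0,"ry":0,"rz":0,"x":0,"y":0,"z":0,"jaw":-0.4},{"rx":0,"ry":0,"rz":0,"x":0,"y":0,"z":0,"jaw":-0.4},{"rx":0,"ry":0,"rz":0,"x":0,"y":0,"z":0,"jaw":-0.4}]'
python3 -m jog '[{"rx":0,"ry":0,"rz":0,"x":0,"y":0,"z":0.1,"jaw":-0.4},{"rx":0,"ry":0,"rz":0,"x":0,"y":0,"z":0.4,"jaw":-0.4},{"rx":0,"ry":0,"rz":0,"x":0,"y":0,"z":0.8,"jaw":-0.4},{"rx":0,"ry":0,"rz":0,"x":0,"y":0,"z":0.8,"jaw":-0.4},{"rx":0,"ry":0,"rz":0,"x":0,"y":0,"z":0,"jaw":-0.8}]'
```

```text
clock: 6.35
tcp_pos: [0.4533, -0.0243, 0.0113]
orientation: [1.888, 2.511, 0.0]
contact_force: [-0.9, 0.6, -0.4]
grip_width: 0.0257
gripper_force: 0.0
clock: 6.98
tcp_pos: [0.4556, -0.0242, 0.1405]
orientation: [1.886, 2.507, 0.009]
contact_force: [0.3, 0.3, 0.1]
grip_width: 0.0097
gripper_force: 0.0
```

```bash
python3 -m jog '[{"rx":0,"ry":0,"rz":0,"x":-0.2,"y":0.5,"z":0,"jaw":-1},{"rx":0,"ry":0,"rz":0,"x":-0.25,"y":0.9,"z":0,"jaw":-1},{"rx":0,"ry":0,"rz":0,"x":-0.25,"y":0.9,"z":0,"jaw":-1},{"rx":0,"ry":0,"rz":0,"x":-0.2,"y":0.7,"z":0,"jaw":-1},{"rx":0,"ry":0,"rz":0,"x":-0.06,"y":0.3,"z":-0.3,"jaw":-1},{"rx":0,"ry":0,"rz":0,"x":0,"y":0,"z":-0.5,"jaw":-1},{"rx":0,"ry":0,"rz":0,"x":0,"y":0,"z":-0.5,"jaw":-1},{"rx":0,"ry":0,"rz":0,"x":0,"y":0,"z":0,"jaw":-1}]'; python3 - <<'E'
from h import *
crop("scene",190,160,150,120,5,"pics/s5.png")
E
```

```text
clock: 7.98
tcp_pos: [0.3937, 0.1724, 0.0574]
orientation: [-1.888, -2.509, 0.008]
contact_force: [0.2, -0.0, 0.2]
grip_width: 0.0001
gripper_force: 0.0
```

View pics/s5.png

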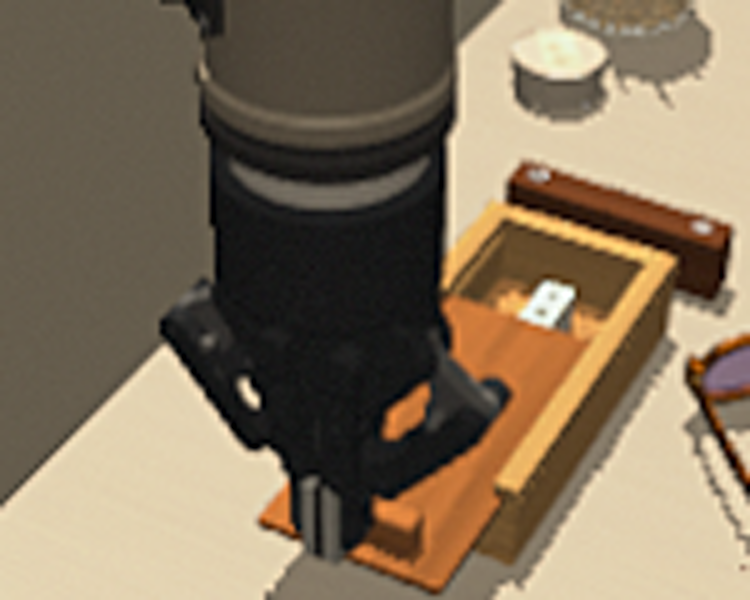

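The block lies flat in the box with the fingers clear, and the shut fingers stand behind the pull bar about 4 mm to one side. I'll correct that, lower, and start pushing.

```bash
python3 -m jog '[{"rx":0,"ry":0,"rz":0,"x":0.06,"y":0.02,"z":-0.1,"jaw":-1},{"rx":0,"ry":0,"rz":0,"x":0,"y":0,"z":-0.16,"jaw":-1},{"rx":0,"ry":0,"rz":0,"x":0,"y":0,"z":0,"jaw":-1}]'
python3 -m jog '[{"rx":0,"ry":0,"rz":0,"x":0.023,"y":-0.08,"z":0,"jaw":-1},{"rx":0,"ry":0,"rz":0,"x":0.023,"y":-0.08,"z":0,"jaw":-1},{"rx":0,"ry":0,"rz":0,"x":0.023,"y":-0.08,"z":0,"jaw":-1},{"rx":0,"ry":0,"rz":0,"x":0.023,"y":-0.08,"z":0,"jaw":-1},{"rx":0,"ry":0,"rz":0,"x":0,"y":0,"z":0,"jaw":-1}]'
```

```text
clock: 8.4
tcp_pos: [0.399, 0.1748, 0.0433]
orientation: [-1.888, -2.51, 0.001]
contact_force: [0.7, 0.3, -0.7]
grip_width: -0.0004
gripper_force: 0.0
clock: 9.02
tcp_pos: [0.4049, 0.1552, 0.0437]
orientation: [1.89, 2.51, 0.0]
contact_force: [0.2, -0.7, -0.1]
grip_width: 0.0003
gripper_force: 0.0
```

```bash
python3 -m jog '[{"rx":0,"ry":0,"rz":0,"x":0.017,"y":-0.064,"z":0,"jaw":-1},{"rx":0,"ry":0,"rz":0,"x":0.017,"y":-0.064,"z":0,"jaw":-1},{"rx":0,"ry":0,"rz":0,"x":0.017,"y":-0.064,"z":0,"jaw":-1},{"rx":0,"ry":0,"rz":0,"x":0.017,"y":-0.064,"z":0,"jaw":-1},{"rx":0,"ry":0,"rz":0,"x":0.017,"y":-0.064,"z":0,"jaw":-1},{"rx":0,"ry":0,"rz":0,"x":0.017,"y":-0.064,"z":0,"jaw":-1},{"rx":0,"ry":0,"rz":0,"x":0.017,"y":-0.064,"z":0,"jaw":-1},{"rx":0,"ry":0,"rz":0,"x":0,"y":0,"z":0,"jaw":-1}]'; python3 - <<'E'
from h import *
crop("scene",190,160,150,120,5,"pics/s6.png")
E
```

```text
clock: 10.02
tcp_pos: [0.4119, 0.1284, 0.0436]
orientation: [1.889, 2.51, -0.0]
contact_force: [0.2, -0.6, -0.7]
grip_width: -0.0001
gripper_force: 0.0
```

View pics/s6.png

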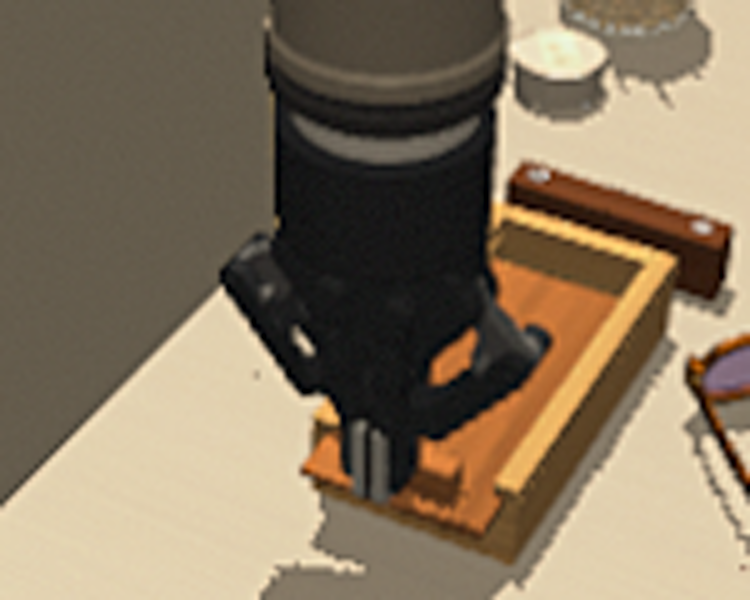

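The lid is sliding in straight and its front has passed over the block. I'll push on slowly and watch the force.

```bash
python3 -m jog '[{"rx":0,"ry":0,"rz":0,"x":0.011,"y":-0.04,"z":0,"jaw":-1},{"rx":0,"ry":0,"rz":0,"x":0.011,"y":-0.04,"z":0,"jaw":-1},{"rx":0,"ry":0,"rz":0,"x":0.011,"y":-0.04,"z":0,"jaw":-1},{"rx":0,"ry":0,"rz":0,"x":0.011,"y":-0.04,"z":0,"jaw":-1},{"rx":0,"ry":0,"rz":0,"x":0.011,"y":-0.04,"z":0,"jaw":-1},{"rx":0,"ry":0,"rz":0,"x":0.011,"y":-0.04,"z":0,"jaw":-1}]'
python3 -m jog '[{"rx":0,"ry":0,"rz":0,"x":0.011,"y":-0.04,"z":0,"jaw":-1},{"rx":0,"ry":0,"rz":0,"x":0.011,"y":-0.04,"z":0,"jaw":-1}]'
python3 -m jog '[{"rx":0,"ry":0,"rz":0,"x":0.011,"y":-0.04,"z":0,"jaw":-1},{"rx":0,"ry":0,"rz":0,"x":0.011,"y":-0.04,"z":0,"jaw":-1}]'
```

```text
clock: 10.82
tcp_pos: [0.4159, 0.1154, 0.0438]
orientation: [-1.887, -2.511, -0.002]
contact_force: [-1.7, 6.2, 3.0]
grip_width: -0.0001
gripper_force: 2.8
clock: 11.08
tcp_pos: [0.4173, 0.1107, 0.0438]
orientation: [-1.887, -2.511, -0.002]
contact_force: [-2.2, 5.3, 1.9]
grip_width: -0.0
gripper_force: 2.9
clock: 11.32
tcp_pos: [0.4186, 0.1059, 0.0438]
orientation: [-1.887, -2.511, -0.002]
contact_force: [-1.2, 5.6, 2.4]
grip_width: 0.0001
gripper_force: 2.9
```

```bash
for i in 1 2 3; do :; done
python3 -m jog '[{"rx":0,"ry":0,"rz":0,"x":0.011,"y":-0.04,"z":0,"jaw":-1},{"rx":0,"ry":0,"rz":0,"x":0.011,"y":-0.04,"z":0,"jaw":-1}]'
python3 -m jog '[{"rx":0,"ry":0,"rz":0,"x":0.007,"y":-0.024,"z":0,"jaw":-1},{"rx":0,"ry":0,"rz":0,"x":0.007,"y":-0.024,"z":0,"jaw":-1}]'
python3 -m jog '[{"rx":0,"ry":0,"rz":0,"x":0.007,"y":-0.024,"z":0,"jaw":-1}]'
python3 -m jog '[{"rx":0,"ry":0,"rz":0,"x":0.007,"y":-0.024,"z":0,"jaw":-1}]'
```

```text
clock: 11.58
tcp_pos: [0.4199, 0.1011, 0.0438]
orientation: [-1.887, -2.511, -0.002]
contact_force: [-1.3, 4.6, 3.0]
grip_width: 0.0
gripper_force: 2.9
clock: 11.82
tcp_pos: [0.4207, 0.0982, 0.0438]
orientation: [-1.887, -2.511, -0.002]
contact_force: [-2.3, 5.7, 2.6]
grip_width: -0.0002
gripper_force: 2.9
clock: 11.95
tcp_pos: [0.4211, 0.0968, 0.0438]
orientation: [-1.887, -2.511, -0.002]
contact_force: [-1.8, 6.5, 2.8]
grip_width: 0.0002
gripper_force: 2.9
clock: 12.08
tcp_pos: [0.4215, 0.0954, 0.0437]
orientation: [-1.887, -2.511, -0.002]
contact_force: [-1.4, 5.4, 3.7]
grip_width: -0.0001
gripper_force: 3.0
```

```bash

python3 -m jog '[{"rx":0,"ry":0,"rz":0,"x":0.007,"y":-0.024,"z":0,"jaw":-1},{"rx":0,"ry":0,"rz":0,"x":0.007,"y":-0.024,"z":0,"jaw":-1}]' | egrep 'tcp|contact'
python3 -m jog '[{"rx":0,"ry":0,"rz":0,"x":0.005,"y":-0.016,"z":0,"jaw":-1},{"rx":0,"ry":0,"rz":0,"x":0.005,"y":-0.016,"z":0,"jaw":-1}]' | egrep 'tcp|contact'
python3 -m jog '[{"rx":0,"ry":0,"rz":0,"x":0.005,"y":-0.016,"z":0,"jaw":-1},{"rx":0,"ry":0,"rz":0,"x":0.005,"y":-0.016,"z":0,"jaw":-1}]' | egrep 'tcp|contact'
```

```text
tcp_pos: [0.4222, 0.093, 0.0438]
contact_force: [-2.5, 7.8, 4.1]
tcp_pos: [0.4228, 0.0909, 0.0437]
contact_force: [-2.3, 6.9, 2.8]
tcp_pos: [0.4235, 0.0884, 0.0437]
contact_force: [-1.6, 4.3, 1.4]
```

```bash

python3 -m jog '[{"rx":0,"ry":0,"rz":0,"x":0.005,"y":-0.016,"z":0,"jaw":-1},{"rx":0,"ry":0,"rz":0,"x":0.005,"y":-0.016,"z":0,"jaw":-1}]' | egrep 'tcp|contact'
python3 -m jog '[{"rx":0,"ry":0,"rz":0,"x":0.005,"y":-0.016,"z":0,"jaw":-1}]' | egrep 'tcp|contact'
python3 -m jog '[{"rx":0,"ry":0,"rz":0,"x":0.005,"y":-0.016,"z":0,"jaw":-1}]' | egrep 'tcp|contact'
python3 - <<'E'
from h import *
crop("scene",200,150,150,120,5,"pics/s7.png")
E
```

```text
tcp_pos: [0.4243, 0.0854, 0.0436]
contact_force: [0.6, 1.6, 0.5]
tcp_pos: [0.4245, 0.084, 0.0435]
contact_force: [-0.2, -0.1, -1.1]
tcp_pos: [0.4246, 0.0829, 0.0435]
contact_force: [-0.0, -0.3, 0.2]
```

View pics/s7.png

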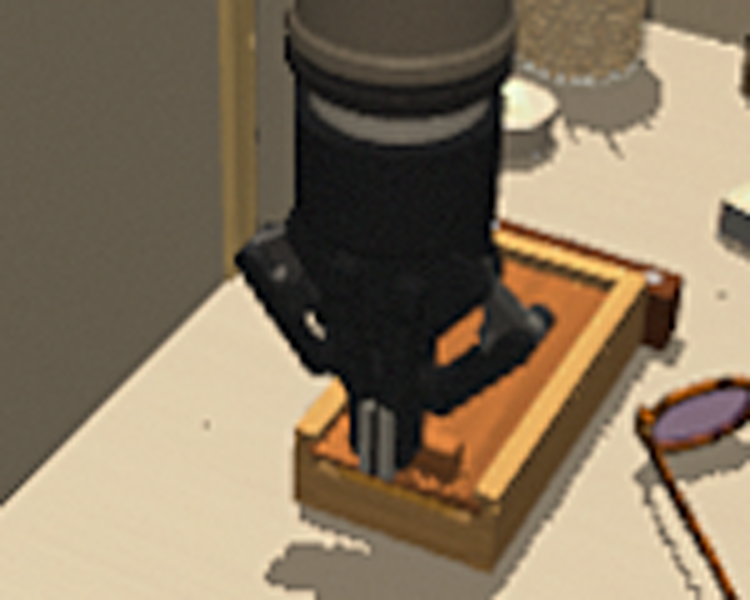

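The box now bears on the batten. The lid has gone over the ridge and the force has dropped, with a narrow gap still showing at the far wall. I'll continue in small steps until it touches.

```bash

python3 -m jog '[{"rx":0,"ry":0,"rz":0,"x":0.005,"y":-0.016,"z":0,"jaw":-1},{"rx":0,"ry":0,"rz":0,"x":0.005,"y":-0.016,"z":0,"jaw":-1}]' | egrep 'tcp|contact'
python3 -m jog '[{"rx":0,"ry":0,"rz":0,"x":0.005,"y":-0.016,"z":0,"jaw":-1}]' | egrep 'tcp|contact'
python3 -m jog '[{"rx":0,"ry":0,"rz":0,"x":0.005,"y":-0.016,"z":0,"jaw":-1}]' | egrep 'tcp|contact'
python3 -m jog '[{"rx":0,"ry":0,"rz":0,"x":0.005,"y":-0.016,"z":0,"jaw":-1}]' | egrep 'tcp|contact'
```

```text
tcp_pos: [0.4252, 0.0816, 0.0435]
contact_force: [-0.1, 0.4, 0.4]
tcp_pos: [0.4253, 0.0812, 0.0435]
contact_force: [-1.9, 4.1, 0.5]
tcp_pos: [0.4254, 0.0811, 0.0436]
contact_force: [-2.4, 7.3, 0.9]
tcp_pos: [0.4259, 0.081, 0.0436]
contact_force: [-2.3, 10.1, 0.4]
```

The lid stopped hard at about 10 N after the click, so it is home. I'll back off, lift, and check.

```bash

python3 -m jog '[{"rx":0,"ry":0,"rz":0,"x":-0.03,"y":0.1,"z":0,"jaw":-1},{"rx":0,"ry":0,"rz":0,"x":-0.03,"y":0.1,"z":0.2,"jaw":-1},{"rx":0,"ry":0,"rz":0,"x":0,"y":0,"z":0.8,"jaw":-1},{"rx":0,"ry":0,"rz":0,"x":-0.2,"y":0.7,"z":0.8,"jaw":-1},{"rx":0,"ry":0,"rz":0,"x":-0.2,"y":0.9,"z":0.3,"jaw":-1},{"rx":0,"ry":0,"rz":0,"x":-0.2,"y":0.9,"z":0,"jaw":-1},{"rx":0,"ry":0,"rz":0,"x":0,"y":0.9,"z":0,"jaw":-1},{"rx":0,"ry":0,"rz":0,"x":0,"y":0.5,"z":0,"jaw":-1}]'; python3 - <<'E'
from h import *
crop("scene",240,150,140,115,5,"pics/s8.png")
E
```

```text
clock: 15.0
tcp_pos: [0.3864, 0.3264, 0.1688]
orientation: [1.885, 2.513, 0.003]
contact_force: [1.2, -0.5, -0.2]
grip_width: -0.0
gripper_force: 0.0
```

View pics/s8.png

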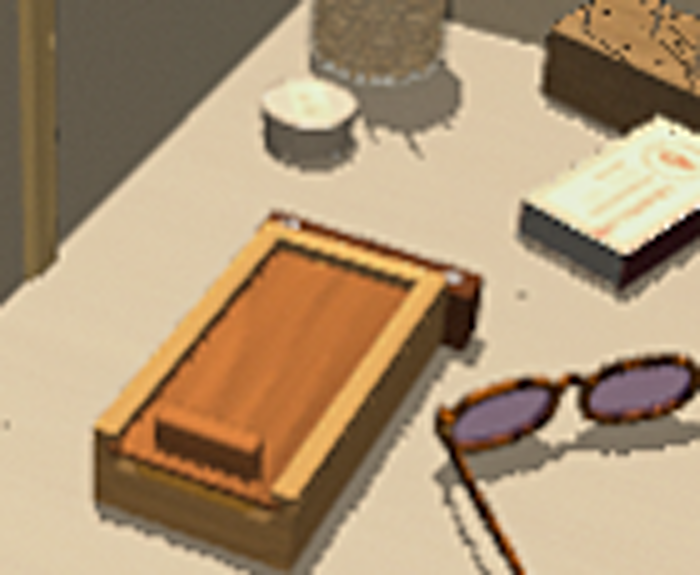

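The lid is fully home against the far wall with its tail flush at the entry end. The box bears on the batten, and the tin and matchbox are where they were.

```bash
python3 -c "
from bench import r
print(r.hand_in())"
```

```text
the job is handed in; nothing more can be done
None
```

The block lies flat in the box, the lid is pushed over the ridge and home against the far wall, the tin and matchbox were not touched, and the job was handed in at about 15 s.

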